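# Wedge the dial gauge into the dovetail way of the shaft checking stand

### The job

Take the dial gauge from the blue mat, set its dovetail foot on the run-up plate of the aluminium shaft checking stand and slide it, plunger first, along the tapered way between the steel jaw and the brass strip until it wedges tight, then let go of it. Finish with a firm but gentle push of about 14 N straight along the way, so that it stays clamped by itself; a push of over 20 N strains the strip. Leave the other things on the bench where they are and do not tip the gauge over.

Things in the scene. Friction and masses are not known exactly. Their poses are not given: they have to be found in the camera images.
- gauge_grip (a point): Centre of the dial gauge's red grip block (gauge loose, 0.25 to 0.42 kg). Block 26 (x) by 16 (y) by 40 mm high, plain upright faces; top 20 mm above this point, rear face 13 mm behind it and free to be pushed. Axes: x towards the foot's narrow end and the plunger, z up. The black dial, 36 mm across, 16 mm high, its top level 4 mm below the block's top, is centred 36 mm ahead
- foot_mid (a point): Middle of the underside of the gauge's dark steel dovetail foot: 34 mm below and 21 mm ahead (+x) of gauge_grip, same axes. Foot 70 mm long, 14 mm high. At the underside its straight flank lies at y = +18 mm; its tapered flank (1 in 5) at y = -25 mm at the rear, -11 mm at the narrow front. Both flanks lean inwards by 25 degrees going up
- gauge_tip (a point): Tip of the gauge's thin steel plunger, 73 mm ahead (+x) of the grip block's centre and 8 mm above it; same axes
- way: Fixed shaft checking stand: aluminium plate 310 by 116 by 14 mm on the bench. Origin at bench height under way_mouth; x runs into the way, z up. The bare run-up plate lies from x = -105 to 0 mm, y = -73 to +43 mm. A shaft on blue blocks, top 72 mm above the bench, crosses the far end at x = 157 to 193 mm; the gauge never gets that far
- way_mouth (a point): On the way's floor (the plate's top, 14 mm up), on its centre line at the wide mouth; axes of the stand. From here two jaws 16 mm high run 120 mm along x. At +y a straight fixed steel jaw, its face at y = +18 mm at the floor; at -y a brass strip tapering 1 in 5. Both lean in by 25 degrees. The foot fits with its middle at y = 0, axes as the way's
- way_end (a point): On the way's floor at its narrow end, 120 mm from the mouth. The brass strip is on stiff springs (40 N/mm) and screwed in or out by up to 4.5 mm, unseen, so the foot tightens with its middle anywhere about 36 to 86 mm from the mouth: feel it. Resistance then rises by 3 to 6 N per mm, and friction keeps it wedged. At the mouth the narrow end has over 10 mm of side play
- bearing: bystander: steel bearing ring 52 mm across, 15 mm high
- jar: bystander: white jar with red cap, 60 mm across, 60 mm high
- socket: bystander: upright steel socket, 26 mm across, 60 mm high
- driver: bystander: red screwdriver, lying
- spanner: bystander: steel spanner, lying
- oil: bystander: yellow oil bottle with black cap, 60 mm across, 150 mm high
There are look-alikes about, which are no part of the job. What is meant by the part that bears gauge_grip is not green or pink, and is the smaller of those in its own colour.

How it is judged:
On the way:
1. the foot stands flat on the floor of the way with its narrow end in the mouth, plunger first (x of gauge_tip in the frame of way above 0.025 m and z of gauge_grip in the frame of way between 0.044 and 0.052 m and y of gauge_grip in the frame of way between -0.014 and 0.012 m and angle between the x axis of gauge_tip and the x axis of way, either way round below 0.2 rad), for 0.1 s.
At the end, for the whole second after the job is handed in: The foot sits flat in the way (height and centre line within 3 mm, turned by less than 0.04 rad), plunger tip over 75 mm past the mouth, wedged so that gauge and stand press on each other with over 16 N, at rest and let go (x of gauge_tip in the frame of way above 0.075 m and z of gauge_grip in the frame of way between 0.045 and 0.051 m and y of gauge_grip in the frame of way between -0.003 and 0.003 m and angle between the x axis of gauge_tip and the x axis of way, either way round below 0.04 rad and contact force between gauge and way above 16 N and linear speed of gauge below 0.01 m/s); the robot touches nothing.
It fails at once if wedged too hard: in the way, gauge and stand press on each other with over 60 N (a push of well over 20 N) (x of foot_mid in the frame of way above 0.015 m and contact force between gauge and way above 60 N).
It fails at once if the gauge tipped over (angle between gauge_grip's own z axis and vertical above 0.6 rad).
It fails at once if a bystander was moved by more than 30 mm (distance of any of bearing, jar, socket, driver, spanner, oil from where it was at the start of the episode above 0.03 m).
It also fails if it takes over 64 s, if anything falls off the work surface, if the arm or the gripper's body presses on something with over 40 N, if the wrist force passes 120 N, or if a joint passes its speed limit or range.

### The arm

A 6-joint arm with a two-finger parallel gripper is mounted at the origin on the work surface. World frame = base frame: x ahead of the robot, y to its left, z up, the work surface at z = 0. Lengths are in m, angles in rad, forces in N, time in s.
With the tool pointing down it reaches from about 0.275 to 0.85 m from the base axis. Payload 5.2 kg.
Tool frame: the origin (TCP) lies midway between the tips of the shut fingers; the grasp point (between the pads) lies 19 mm behind it; z points along the fingers, x is the direction in which the jaws open and shut, and the axes are right-handed (so a half turn about z gives the same grasp; the last joint's range is limited). The gripper opens to 85 mm and grips with 20 to 120 N. Pads are 22 mm wide; open, the fingers measure 114 mm over their backs; the gripper's body (76 mm by 85 mm) begins 54 mm behind the grasp point. The pads swing forward as they close: fully open they stand 13 mm farther back than shut.
Start: joints at [0.938, 0.259, 1.535, -0, 1.348, -0.203], TCP at [0.229, 0.5, 0.231] pointing down, gripper open.
Joint ranges: [-3.14, 3.14], [-0.91, 2.08], [0.19, 2.58], [-1.22, 4.36], [0.22, 2.71], [-3.12, 3.12]. Speed limits (rad/s): [2.57, 2.57, 3.14, 3.14, 3.14, 3.14].

### API

Orientations are given as a 3x3 rotation matrix whose columns are the frame's x, y, z axes.
In Python, from bench import observe, eyes, sign_off gives the robot as it stands.
- The arm moves only by the shell command python3 -m jog 'ROWS' [FORCE]. ROWS is JSON, a list of rows, each an object with "dp": the shift along the tool's x, y, z in m, a list of three; "dr": the turn, a rotation vector about the tool's x, y, z in rad, a list of three; "jaw": the finger opening in m, from 0 to 0.0854. In form: [{"dp": [dx, dy, dz], "dr": [wx, wy, wz], "jaw": jaw}, ...]. A call has exactly 5 rows; each row is the pose to reach, as a shift and turn from the pose commanded when the call began, along the tool's axes at that moment; what a row does not reach only later rows make up. A row lasts 1/12 s, in which the tool goes at most 41.7 mm and 7.16 degrees, less where a joint would pass 70% of its speed; a pose out of reach is approached as far as the arm can. A call with a gripper value outside its range is refused whole. The fingers move at their own pace and stop on an object; FORCE is the grip in N (left out, the last holds). Time passes only in rows, so rows that repeat a pose let the fingers close, or fill a call up. It gives the time, the measured TCP pose, the force and the opening at its end, in the units of the state.
- observe(): the state, without advancing time (a new reading comes with each control period).
- eyes.read_camera(name): name is "scene" or "top"; returns a dict with "color" (400x640x3 uint8, blue, green, red), "range_z" (400x640 float32, m along the optical axis (not along the pixel's ray), 0 where there is no reading), "fx", "fy", "cx", "cy" (pixels), "rvec" (rotation vector, rad) and "tvec" (3), from world to camera coordinates, as OpenCV has them. Camera axes: x right, y down, z forward; pixel columns grow to the right and rows downward; lengths in m; the calibration is good to about 2 mm. A picture is of the moment at which its call begins.
- sign_off(): hands the job in, once; it reports no verdict.
The state is a dict: "t": time; "q": joint angles; "qvel": joint speeds; "joint_efforts": joint torques, N m; "tool_pos": TCP position; "tool_rot": TCP orientation; "force": force on the tool from outside, world axes, zero at the start; "wrist_torque": the same for the moment, N m; "grip_width": finger opening in m.
Only numpy, scipy, OpenCV 4.12 (cv2) and the standard library are available. Lean on these libraries where they do the work, as an engineer would, in place of code of your own. Each camera call takes 0.05 s, during which the arm holds its last target. There are 200 camera calls.

## Working session

There is one attempt and no reset: what is moved stays moved. The work goes in short steps, Python scripts to look and compute and a shell command to move; the robot and the scene stay as the last step left them, time stands still between calls to the robot, and variables do not carry over. Pictures are saved under pics/ and viewed, about 8 in all and at most 12, crops included, and the job is handed in when it is done.

```bash
ls; mkdir -p pics
cat > h.py <<'E'
import numpy as np,cv2
from bench import observe,eyes
def cam(n):
    c=eyes.read_camera(n); R=cv2.Rodrigues(np.array(c["rvec"],float))[0]; c["R"]=R; c["t"]=np.array(c["tvec"],float).ravel(); return c
def onplane(c,u,v,z):
    d=c["R"].T@np.array([(u-c["cx"])/c["fx"],(v-c["cy"])/c["fy"],1]); o=-c["R"].T@c["t"]
    return o+d*(z-o[2])/d[2]
def cloud(c):
    Z=c["range_z"]; v,u=np.indices(Z.shape)
    P=np.stack([(u-c["cx"])/c["fx"]*Z,(v-c["cy"])/c["fy"]*Z,Z],-1)-c["t"]
    P=P@c["R"]; P[Z==0]=np.nan; return P
E
python3 - <<'E'
from h import *
import pickle
for n in("scene","top"):
    c=cam(n); cv2.imwrite(f"pics/{n}0.png",c["color"]); pickle.dump(c,open(n+"0.pkl","wb"))
    print(n,-c["R"].T@c["t"],c["R"][2],c["fx"])
s=observe();print(s["t"],s["force"],s["grip_width"],s["tool_rot"])
E
```

```text
pics
scene [ 1.32644903 -0.18965965  0.62581826] [-0.81343871  0.16286546 -0.55838366] 401.08232666884226
top [ 0.20737826 -0.01029889  1.32008726] [ 0.21266263 -0.0173505  -0.97697163] 401.58952053673534
0.1 [ 0.43506743 -0.01290095 -1.12463395] 0.08531076756619542 [[ 4.16652901e-01  9.09065127e-01 -9.77261423e-04]
 [ 9.09064211e-01 -4.16653914e-01 -1.33258956e-03]
 [-1.61859049e-03 -3.33166078e-04 -9.99998635e-01]]
```

View pics/scene0.png

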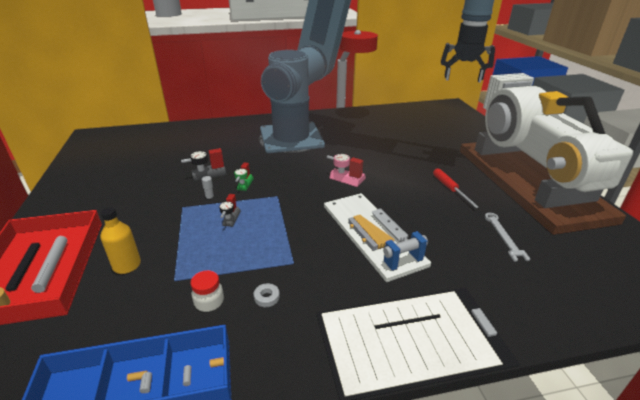

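View pics/top0.png

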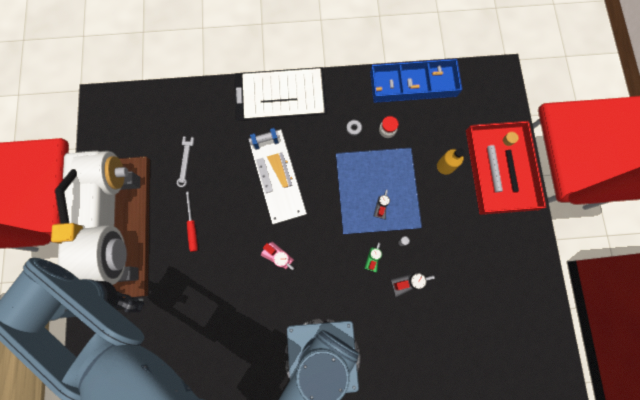

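Scene view: the stand is at (375,237), with its bare run-up end towards the robot. The gauge candidates are:
- On the mat, at scene (229,212) / top (383,204): red grip.
- At the left, scene (205,163) / top (408,284): red grip, larger.
- Green one, scene (243,178).
- Pink one, scene (346,168).

The mat gauge fits, as it is red, the smaller of the two red ones, and on the blue mat. I'll confirm that in a crop and measure.

```bash
cat > m.py <<'E'
from h import *
import pickle,sys
S=pickle.load(open("scene0.pkl","rb"));T=pickle.load(open("top0.pkl","rb"))
up=lambda c,x,y,w,h,f:cv2.resize(c["color"][y:y+h,x:x+w],None,fx=f,fy=f,interpolation=cv2.INTER_CUBIC)
a=np.hstack([up(T,355,180,80,120,5)[:,:400],up(S,170,140,80,120,5)])
cv2.imwrite("pics/c1.png",a[:600,:800])
b=np.hstack([up(T,235,120,80,110,5),up(S,320,185,115,110,3.5).copy() if 0 else cv2.resize(up(S,320,185,115,100,3.478),(400,550))])
cv2.imwrite("pics/c2.png",b)
def red(c,box):
    x,y,w,h=box; I=cv2.cvtColor(c["color"],cv2.COLOR_BGR2HSV); m=((I[...,0]<8)|(I[...,0]>172))&(I[...,1]>150)&(I[...,2]>60)
    k=np.zeros_like(m);k[y:y+h,x:x+w]=1; return m&k
def white(c,box):
    x,y,w,h=box; I=cv2.cvtColor(c["color"],cv2.COLOR_BGR2HSV); m=(I[...,1]<60)&(I[...,2]>150)
    k=np.zeros_like(m);k[y:y+h,x:x+w]=1; return m&k
for n,c,bs in(("top",T,[(370,185,30,38),(388,268,50,30)]),("scene",S,[(212,190,35,45),(180,140,50,45)])):
    P=cloud(c)
    for bx in bs:
        for nm,f in(("red",red),("white",white)):
            m=f(c,bx); v,u=np.nonzero(m)
            if len(u)==0: print(n,nm,"none");continue
            z=.055 if nm=="red" else .051
            print(n,nm,len(u),u.mean().round(1),v.mean().round(1),"plane",onplane(c,u.mean(),v.mean(),z).round(4),"cloud med",np.nanmedian(P[m],0).round(4),"zrange",np.nanpercentile(P[m][:,2],[5,50,95]).round(4))
    # bench & mat heights
P=cloud(T)
for n,u,v in(("bench",330,200),("mat",350,180),("mat",400,170),("plate",290,213),("plate",282,205)):
    print(n,np.nanmedian(P[v-2:v+3,u-2:u+3].reshape(-1,3),0).round(4))
# plate outline top
m=white(T,(235,120,80,110)); m=m.astype(np.uint8); m=cv2.morphologyEx(m,cv2.MORPH_CLOSE,np.ones((9,9)))
cs,_=cv2.findContours(m,0,2); k=max(cs,key=cv2.contourArea)[:,0].astype(float)
W=np.array([onplane(T,u,v,.014)[:2] for u,v in k])
r=cv2.minAreaRect(W.astype(np.float32)); print("plate rect",r); print(cv2.boxPoints(r).round(4))
E
python3 m.py
```

```text
top red 47 381.1 210.6 plane [ 0.4372 -0.2265  0.055 ] cloud med [ 0.4369 -0.2266  0.0557] zrange [0.0398 0.0557 0.0599]
top white 89 384.5 198.9 plane [ 0.4757 -0.2424  0.051 ] cloud med [ 0.4741 -0.2421  0.0526] zrange [0.0444 0.0526 0.0577]
top red 99 401.7 284.8 plane [ 0.2005 -0.2647  0.055 ] cloud med [ 0.2006 -0.2606  0.0741] zrange [0.0501 0.0741 0.0794]
top white 177 419.4 280.5 plane [ 0.2093 -0.3216  0.051 ] cloud med [ 0.21   -0.3153  0.0701] zrange [0.0616 0.0701 0.0744]
scene red 66 231.1 198.3 plane [ 0.4441 -0.2249  0.055 ] cloud med [ 0.4402 -0.2245  0.057 ] zrange [0.0305 0.057  0.0598]
scene white 67 225.7 205.1 plane [ 0.4664 -0.2398  0.051 ] cloud med [ 0.4728 -0.2389  0.0553] zrange [0.0536 0.0553 0.0567]
scene red 227 215.9 157.7 plane [ 0.2092 -0.2619  0.055 ] cloud med [ 0.2094 -0.2621  0.0549] zrange [0.0254 0.0549 0.0772]
scene white 102 199.1 160.7 plane [ 0.2106 -0.3121  0.051 ] cloud med [ 0.217  -0.3076  0.0716] zrange [0.0608 0.0716 0.0737]
bench [ 0.4967 -0.0685 -0.0007]
mat [ 0.5603 -0.1418  0.0031]
mat [ 0.5824 -0.3154  0.0028]
plate [0.459  0.0675 0.0141]
plate [0.489  0.0926 0.0131]
plate rect ((0.5925361514091492, 0.10515813529491425), (0.31028053164482117, 0.1170959323644638), 12.512312889099121)
[[0.4284 0.1287]
 [0.4538 0.0144]
 [0.7567 0.0816]
 [0.7313 0.1959]]
```

View pics/c1.png

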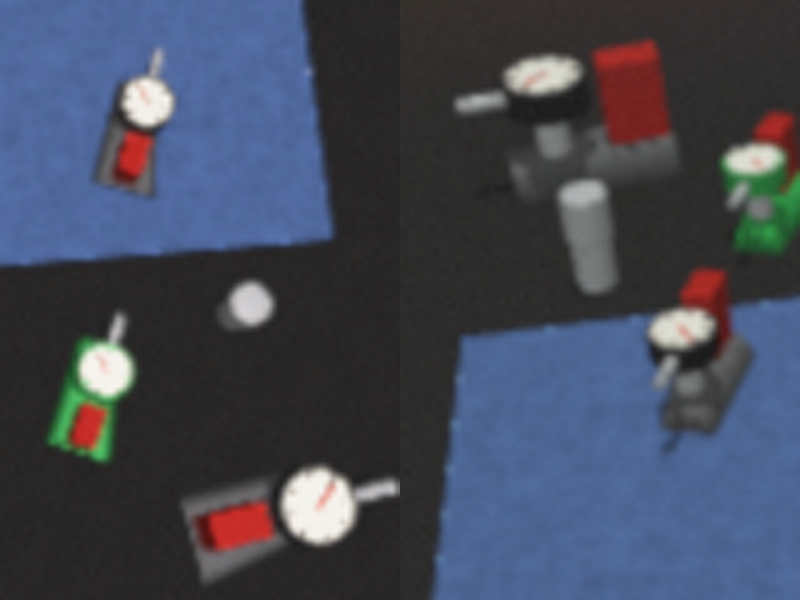

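View pics/c2.png

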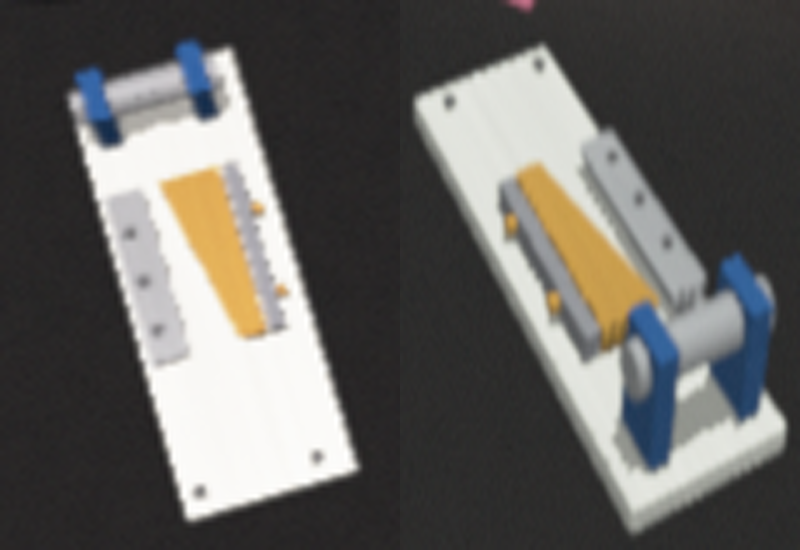

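The crop confirms the target: the mat gauge at top (383,204) is the smaller of the red-gripped, dark-footed ones. The larger red one is at (408,284), and the green one's foot is a different colour. I need one refinement of its yaw and centre.

```bash
cat > m2.py <<'E'
from m import *
print("----")
def d(n,a,b):
    e=(b-a)[:2]; print(n,a.round(4),b.round(4),"len",np.linalg.norm(e).round(4),"ang",np.degrees(np.arctan2(e[1],e[0])).round(1))
z0=.003
d("foot rear edge",onplane(T,385.6,219,z0+.007),onplane(T,374,216.4,z0+.007))
d("dial->tip",onplane(T,384.4,200.4,z0+.05),onplane(T,386.4,190,z0+.042))
# scene crop px -> (170+(x-400)/5,140+y/5): tip and dial
d("scene dial->tip",onplane(S,170+283/5,140+330/5,z0+.05),onplane(S,170+258/5,140+380/5,z0+.042))
for n,c,bx in(("top",T,(370,185,30,38)),("scene",S,(212,190,35,45))):
    P=cloud(c);m=red(c,bx)&(P[...,2]>.052); 
    v,u=np.nonzero(m); W=np.array([onplane(c,a,b,z0+.054)[:2] for a,b in zip(u,v)])
    print(n,len(W),W.mean(0).round(4)); r=cv2.minAreaRect(W.astype(np.float32)); print(r)
    w=white(c,bx); v,u=np.nonzero(w); W2=np.array([onplane(c,a,b,z0+.050)[:2] for a,b in zip(u,v)])
    k=cv2.minEnclosingCircle(W2.astype(np.float32)); print("dial",W2.mean(0).round(4),k)
    e=W2.mean(0)-W.mean(0); print("len",np.linalg.norm(e),"ang",np.degrees(np.arctan2(e[1],e[0])))
    I=c["color"];x,y,ww,h=bx
for v in range(203,220): print(v,"".join("R" if red(T,(370,185,30,38))[v,u] else "." for u in range(370,400)),[round(float(cloud(T)[v,u,2]),3) for u in range(378,386)])
E
python3 m2.py | sed -n '/----/,$p'
```

```text
----
foot rear edge [ 0.4161 -0.2461  0.01  ] [ 0.4277 -0.2087  0.01  ] len 0.0391 ang 72.7
dial->tip [ 0.4702 -0.2413  0.053 ] [ 0.506  -0.2531  0.045 ] len 0.0377 ang -18.3
scene dial->tip [ 0.4739 -0.2374  0.053 ] [ 0.5031 -0.2513  0.045 ] len 0.0323 ang -25.4
top 39 [ 0.4366 -0.2267]
((0.43641793727874756, -0.2261267602443695), (0.015442389994859695, 0.027084870263934135), 70.02010345458984)
dial [ 0.4753 -0.242 ] ((0.4815506935119629, -0.24124544858932495), 0.024463685229420662)
len 0.04157457993472885 ang -21.64460386655669
scene 46 [ 0.4407 -0.2273]
((0.4413573443889618, -0.22771787643432617), (0.01725812256336212, 0.032412365078926086), 68.81352233886719)
dial [ 0.4693 -0.2396] ((0.4787379205226898, -0.24080199003219604), 0.02462090738117695)
len 0.03115629967658588 ang -23.263165155344293
203 .............................. [0.017, 0.049, 0.047, 0.05, 0.055, 0.053, 0.055, 0.046]
204 .............................. [0.013, 0.045, 0.055, 0.047, 0.054, 0.056, 0.046, 0.058]
205 .............................. [0.016, 0.013, 0.041, 0.046, 0.055, 0.048, 0.054, 0.053]
206 ...........R
[... 562 characters left out ...]
 [0.046, 0.058, 0.059, 0.054, 0.054, 0.061, 0.016, 0.012]
213 ........RRRRRR................ [0.052, 0.058, 0.053, 0.059, 0.056, 0.057, 0.016, 0.009]
214 ........RRRRR................. [0.046, 0.055, 0.058, 0.056, 0.058, 0.021, 0.023, 0.005]
215 .........RRR.................. [0.035, 0.04, 0.048, 0.053, 0.056, 0.016, 0.019, 0.005]
216 .............................. [0.023, 0.023, 0.034, 0.028, 0.018, 0.018, 0.021, 0.005]
217 .............................. [0.011, 0.018, 0.018, 0.014, 0.014, 0.019, 0.013, 0.006]
218 .............................. [0.009, 0.001, -0.0, 0.008, 0.015, 0.015, 0.014, 0.007]
219 .............................. [0.002, -0.001, 0.001, 0.001, 0.004, 0.005, 0.007, 0.005]
```

```bash
cat > st.py <<'E'
from h import *
import sys
# python3 st.py x y z yaw : remaining shift in tool axes to that TCP pose (yaw of gauge x = tool y)
def show(goal=None):
    s=observe(); R=np.array(s["tool_rot"]); p=np.array(s["tool_pos"])
    print("t",round(s["t"],2),"p",p.round(4),"yaw",np.degrees(np.arctan2(R[1,1],R[0,1])).round(2),"tilt",R[2,:2].round(4),"F",np.round(s["force"],1),"w",round(s["grip_width"],4),"q6",round(s["q"][5],2))
    yaw=np.arctan2(R[1,1],R[0,1]); w=np.array([[0.9763,.2166],[-.2166,.9763]])@(p[:2]-[.5405,.109]); print("in way frame",(w*1000).round(1),"z",(p[2]*1000).round(1),"Fway",(np.array([[0.9763,.2166],[-.2166,.9763]])@s["force"][:2]).round(1))
    if goal: print("tool dp",(R.T@(np.array(goal[:3])-p)).round(4),"drz",round(-(np.radians(goal[3])-yaw),4))
if __name__=="__main__": show([float(a) for a in sys.argv[1:]])
E
A='[{"dp":[-0.029,0.0245,0.004],"dr":[0,0,0],"jaw":0.06},{"dp":[-0.057,0.049,0.008],"dr":[0,0,0],"jaw":0.06},{"dp":[-0.086,0.074,0.012],"dr":[0,0,0],"jaw":0.06},{"dp":[-0.115,0.099,0.016],"dr":[0,0,0],"jaw":0.06},{"dp":[-0.143,0.123,0.02],"dr":[0,0,0],"jaw":0.06}]'
echo skip >/dev/null
python3 -m jog '[{"dp":[-0.029,0.0245,0.004],"dr":[0,0,0],"jaw":0.06},{"dp":[-0.057,0.049,0.008],"dr":[0,0,0],"jaw":0.06},{"dp":[-0.086,0.074,0.012],"dr":[0,0,0],"jaw":0.06},{"dp":[-0.115,0.099,0.016],"dr":[0,0,0],"jaw":0.06},{"dp":[-0.143,0.123,0.02],"dr":[0,0,0],"jaw":0.06}]' 40
python3 st.py 0.4385 -0.227 0.15 -20
```

```text
t: 0.52
tool_pos: [0.2811, 0.3169, 0.2107]
tool_rot: [[0.416, 0.909, -0.0], [0.909, -0.416, -0.001], [-0.001, -0.0, -1.0]]
force: [0.6, -0.6, 0.3]
grip_width: 0.0601
t 0.52 p [0.2811 0.3169 0.2107] yaw -24.57 tilt [-0.0008 -0.0002] F [ 0.6 -0.6  0.3] w 0.0601 q6 -0.56
in way frame [-208.3  259.2] z 210.7 Fway [ 0.5 -0.7]
tool dp [-0.4291  0.3694  0.061 ] drz -0.0798
```

```bash
python3 -m jog '[{"dp":[-0.029,0.0245,0.004],"dr":[0,0,0],"jaw":0.06},{"dp":[-0.057,0.049,0.008],"dr":[0,0,0],"jaw":0.06},{"dp":[-0.086,0.074,0.012],"dr":[0,0,0],"jaw":0.06},{"dp":[-0.115,0.099,0.016],"dr":[0,0,0],"jaw":0.06},{"dp":[-0.143,0.123,0.02],"dr":[0,0,0],"jaw":0.06}]' 40 >/dev/null
python3 -m jog '[{"dp":[-0.029,0.0245,0.004],"dr":[0,0,0],"jaw":0.06},{"dp":[-0.057,0.049,0.008],"dr":[0,0,0],"jaw":0.06},{"dp":[-0.086,0.074,0.012],"dr":[0,0,0],"jaw":0.06},{"dp":[-0.115,0.099,0.016],"dr":[0,0,0],"jaw":0.06},{"dp":[-0.143,0.123,0.02],"dr":[0,0,0],"jaw":0.06}]' >/dev/null
python3 -m jog '[{"dp":[-0.029,0.0245,0.004],"dr":[0,0,0],"jaw":0.06},{"dp":[-0.057,0.049,0.008],"dr":[0,0,-0.02],"jaw":0.06},{"dp":[-0.086,0.074,0.012],"dr":[0,0,-0.04],"jaw":0.06},{"dp":[-0.115,0.099,0.016],"dr":[0,0,-0.06],"jaw":0.06},{"dp":[-0.143,0.123,0.02],"dr":[0,0,-0.08],"jaw":0.06}]' >/dev/null
python3 st.py 0.4385 -0.227 0.027 -20
```

```text
t 1.77 p [ 0.438  -0.227   0.1508] yaw -20.02 tilt [ 0.0002 -0.0005] F [-0.2  0.3  0.5] w 0.0598 q6 -1.93
in way frame [-172.9 -305.9] z 150.8 Fway [-0.1  0.4]
tool dp [0.0002 0.0005 0.1238] drz -0.0004
```

```bash
python3 -m jog '[{"dp":[0,0,0.03],"dr":[0,0,0],"jaw":0.06},{"dp":[0,0,0.06],"dr":[0,0,0],"jaw":0.06},{"dp":[0,0,0.09],"dr":[0,0,0],"jaw":0.06},{"dp":[0,0,0.11],"dr":[0,0,0],"jaw":0.06},{"dp":[0,0,0.124],"dr":[0,0,0],"jaw":0.06}]' >/dev/null
python3 st.py 0.4385 -0.227 0.027 -20
python3 - <<'E'
from h import *
up=lambda c,x,y,w,h,f:cv2.resize(c["color"][y:y+h,x:x+w],None,fx=f,fy=f,interpolation=cv2.INTER_CUBIC)
cv2.imwrite("pics/d1.png",np.hstack([up(cam("scene"),190,160,80,80,5),up(cam("top"),345,165,80,80,5)]))
E
```

```text
t 2.18 p [ 0.4365 -0.224   0.0246] yaw -20.07 tilt [ 0.0015 -0.004 ] F [-0.3 -0.   0.1] w 0.0598 q6 -1.92
in way frame [-173.6 -302.6] z 24.6 Fway [-0.3  0.1]
tool dp [-0.0021  0.0029 -0.0024] drz -0.0013
```

View pics/d1.png

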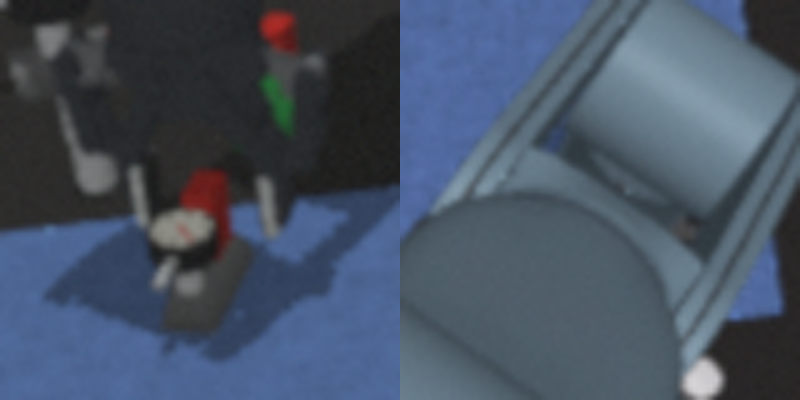

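The scene crop shows the fingers straddling the red block at (205,210), with fingertips at (140,195) and (268,208), so it is centred and clear of the dial. Closing.

```bash
python3 -m jog '[{"dp":[0,0,0],"dr":[0,0,0],"jaw":0.03},{"dp":[0,0,0],"dr":[0,0,0],"jaw":0.022},{"dp":[0,0,0],"dr":[0,0,0],"jaw":0.018},{"dp":[0,0,0],"dr":[0,0,0],"jaw":0.014},{"dp":[0,0,0],"dr":[0,0,0],"jaw":0.01}]' 40 >/dev/null
python3 -m jog '[{"dp":[0,0,0],"dr":[0,0,0],"jaw":0.01},{"dp":[0,0,0],"dr":[0,0,0],"jaw":0.01},{"dp":[0,0,0],"dr":[0,0,0],"jaw":0.01},{"dp":[0,0,0],"dr":[0,0,0],"jaw":0.01},{"dp":[0,0,0],"dr":[0,0,0],"jaw":0.01}]' 40 >/dev/null
python3 st.py
python3 -m jog '[{"dp":[0,0,-0.01],"dr":[0,0,0],"jaw":0.01},{"dp":[0,0,-0.03],"dr":[0,0,0],"jaw":0.01},{"dp":[0,0,-0.05],"dr":[0,0,0],"jaw":0.01},{"dp":[0,0,-0.08],"dr":[0,0,0],"jaw":0.01},{"dp":[0,0,-0.1],"dr":[0,0,0],"jaw":0.01}]' 40 >/dev/null
python3 -m jog '[{"dp":[0,0,0],"dr":[0,0,0],"jaw":0.01},{"dp":[0,0,0],"dr":[0,0,0],"jaw":0.01},{"dp":[0,0,0],"dr":[0,0,0],"jaw":0.01},{"dp":[0,0,0],"dr":[0,0,0],"jaw":0.01},{"dp":[0,0,0],"dr":[0,0,0],"jaw":0.01}]' 40 >/dev/null
python3 st.py
```

```text
t 3.12 p [ 0.4389 -0.2256  0.0286] yaw -20.03 tilt [-0.0009  0.0025] F [-0.8  1.   6. ] w 0.0153 q6 -1.92
in way frame [-171.7 -304.7] z 28.6 Fway [-0.6  1.2]
t 3.95 p [ 0.4371 -0.2242  0.1257] yaw -20.04 tilt [ 0.0012 -0.0032] F [-0.2 -0.5 -3.5] w 0.0152 q6 -1.92
in way frame [-173.1 -302.9] z 125.7 Fway [-0.3 -0.5]
```

```bash
python3 -m jog '[{"dp":[0.03,-0.007,0],"dr":[0,0,0],"jaw":0.01},{"dp":[0.06,-0.015,0],"dr":[0,0,0],"jaw":0.01},{"dp":[0.09,-0.022,0],"dr":[0,0,0],"jaw":0.01},{"dp":[0.125,-0.03,0],"dr":[0,0,0],"jaw":0.01},{"dp":[0.155,-0.038,0],"dr":[0,0,0],"jaw":0.01}]' 40 >/dev/null
python3 -m jog '[{"dp":[0.03,-0.007,0],"dr":[0,0,0],"jaw":0.01},{"dp":[0.06,-0.015,0],"dr":[0,0,0],"jaw":0.01},{"dp":[0.09,-0.022,0],"dr":[0,0,0],"jaw":0.01},{"dp":[0.125,-0.03,0],"dr":[0,0,0],"jaw":0.01},{"dp":[0.155,-0.038,0],"dr":[0,0,0],"jaw":0.01}]' 40 >/dev/null
python3 -m jog '[{"dp":[0,0,0],"dr":[0,0,-0.11],"jaw":0.01},{"dp":[0,0,0],"dr":[0,0,-0.22],"jaw":0.01},{"dp":[0,0,0],"dr":[0,0,-0.34],"jaw":0.01},{"dp":[0,0,0],"dr":[0,0,-0.455],"jaw":0.01},{"dp":[0,0,0],"dr":[0,0,-0.567],"jaw":0.01}]' 40 >/dev/null
python3 -m jog '[{"dp":[0,0,0],"dr":[0,0,0],"jaw":0.01},{"dp":[0,0,0],"dr":[0,0,0],"jaw":0.01},{"dp":[0,0,0],"dr":[0,0,0],"jaw":0.01},{"dp":[0,0,0],"dr":[0,0,0],"jaw":0.01},{"dp":[0,0,0],"dr":[0,0,0],"jaw":0.01}]' 40 >/dev/null
python3 st.py .4712 .0936 .05 12.5
python3 - <<'E'
from h import *
import pickle
up=lambda c,x,y,w,h,f:cv2.resize(c["color"][y:y+h,x:x+w],None,fx=f,fy=f,interpolation=cv2.INTER_CUBIC)
s=cam("scene");t=cam("top");pickle.dump((s,t),open("p2.pkl","wb"))
cv2.imwrite("pics/e1.png",np.hstack([up(s,310,120,130,160,3),up(t,225,115,100,120,4)]))
E
```

```text
t 5.62 p [0.4728 0.0922 0.1271] yaw 12.36 tilt [ 0.0001 -0.0004] F [ 0.2 -0.4 -3. ] w 0.0151 q6 -1.83
in way frame [-69.7  -1.7] z 127.1 Fway [ 0.1 -0.4]
tool dp [ 0.0017 -0.0013  0.0771] drz -0.0025
```

View pics/e1.png

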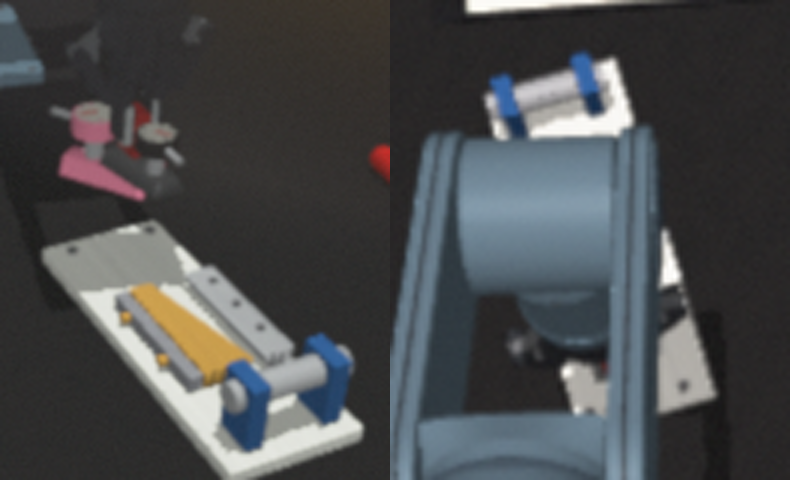

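The scene crop shows the gauge held upright, its dial at about (157,132), above the run-up plate with the plunger pointing into the way. Lowering it.

```bash
python3 -m jog '[{"dp":[0.001,0,0.02],"dr":[0,0,0],"jaw":0.01},{"dp":[0.0017,-0.001,0.04],"dr":[0,0,-0.0025],"jaw":0.01},{"dp":[0.0017,-0.001,0.06],"dr":[0,0,-0.0025],"jaw":0.01},{"dp":[0.0017,-0.001,0.072],"dr":[0,0,-0.0025],"jaw":0.01},{"dp":[0.0017,-0.001,0.08],"dr":[0,0,-0.0025],"jaw":0.01}]' 40 >/dev/null
python3 -m jog '[{"dp":[0,0,0],"dr":[0,0,0],"jaw":0.01},{"dp":[0,0,0.0015],"dr":[0,0,0],"jaw":0.01},{"dp":[0,0,0.003],"dr":[0,0,0],"jaw":0.01},{"dp":[0,0,0.0045],"dr":[0,0,0],"jaw":0.01},{"dp":[0,0,0.006],"dr":[0,0,0],"jaw":0.01}]' 40
python3 st.py
python3 -m jog '[{"dp":[0,0,0],"dr":[0,0,0],"jaw":0.01},{"dp":[0,0,0],"dr":[0,0,0],"jaw":0.01},{"dp":[0,0,0],"dr":[0,0,0],"jaw":0.01},{"dp":[0,0,0.001],"dr":[0,0,0],"jaw":0.01},{"dp":[0,0,0.002],"dr":[0,0,0],"jaw":0.01}]' 40
python3 st.py
```

```text
t: 6.55
tool_pos: [0.4722, 0.0937, 0.0419]
tool_rot: [[-0.218, 0.976, 0.002], [0.976, 0.218, -0.0], [-0.0, 0.002, -1.0]]
force: [-1.3, 0.0, -2.6]
grip_width: 0.0152
t 6.55 p [0.4722 0.0937 0.0419] yaw 12.59 tilt [-0.0004  0.0016] F [-1.3  0.  -2.6] w 0.0152 q6 -1.83
in way frame [-70.   -0.1] z 41.9 Fway [-1.2  0.3]
t: 6.97
tool_pos: [0.4717, 0.0937, 0.0396]
tool_rot: [[-0.218, 0.976, 0.0], [0.976, 0.218, -0.0], [-0.0, 0.0, -1.0]]
force: [-6.0, -2.0, 17.9]
grip_width: 0.0156
t 6.97 p [0.4717 0.0937 0.0396] yaw 12.59 tilt [-0.0002  0.0005] F [-6.  -2.  17.9] w 0.0156 q6 -1.83
in way frame [-70.4  -0.1] z 39.6 Fway [-6.3 -0.7]
```

```bash
python3 -m jog '[{"dp":[0,0,-0.001],"dr":[0,0,0],"jaw":0.01},{"dp":[-0.002,0.005,-0.0015],"dr":[0,0,0],"jaw":0.01},{"dp":[-0.0025,0.011,-0.0015],"dr":[0,0,0],"jaw":0.01},{"dp":[-0.0025,0.018,-0.0015],"dr":[0,0,0],"jaw":0.01},{"dp":[-0.0025,0.025,-0.0015],"dr":[0,0,0],"jaw":0.01}]' 40 >/dev/null
python3 st.py
python3 -m jog '[{"dp":[0,0.004,0],"dr":[0,0,0],"jaw":0.01},{"dp":[0,0.008,0],"dr":[0,0,0],"jaw":0.01},{"dp":[0,0.012,0],"dr":[0,0,0],"jaw":0.01},{"dp":[0,0.016,0],"dr":[0,0,0],"jaw":0.01},{"dp":[0,0.02,0],"dr":[0,0,0],"jaw":0.01}]' 40 >/dev/null
python3 st.py
python3 - <<'E'
from h import *
up=lambda c,x,y,w,h,f:cv2.resize(c["color"][y:y+h,x:x+w],None,fx=f,fy=f,interpolation=cv2.INTER_CUBIC)
cv2.imwrite("pics/f1.png",up(cam("scene"),315,170,110,90,7))
E
```

```text
t 7.38 p [0.4976 0.0968 0.0408] yaw 12.57 tilt [-0.0001  0.0005] F [ 0.   0.1 -3.8] w 0.0155 q6 -1.82
in way frame [-44.5  -2.6] z 40.8 Fway [0.  0.1]
t 7.8 p [0.5162 0.1012 0.0407] yaw 12.59 tilt [ 0.0001 -0.0004] F [ 0.3 -0.8 -3.9] w 0.0153 q6 -1.81
in way frame [-25.4  -2.3] z 40.7 Fway [ 0.2 -0.8]
```

View pics/f1.png

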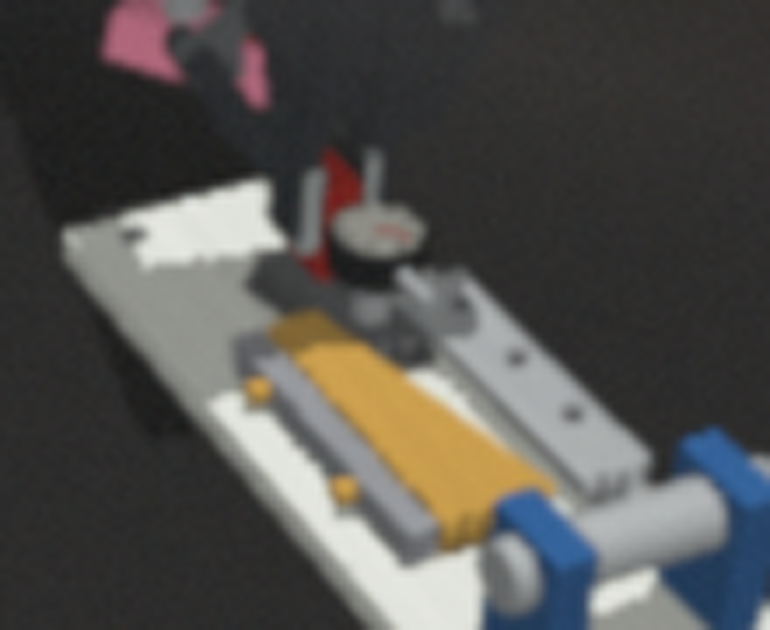

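The view shows the narrow front of the foot between the brass strip and the steel jaw, at about (420,350), with the plunger ahead. No side force so far. I'll lower it by 1 mm and go on in.

```bash
python3 -m jog '[{"dp":[0,0,0.001],"dr":[0,0,0],"jaw":0.01},{"dp":[0,0.003,0.001],"dr":[0,0,0],"jaw":0.01},{"dp":[0,0.006,0.001],"dr":[0,0,0],"jaw":0.01},{"dp":[0,0.009,0.001],"dr":[0,0,0],"jaw":0.01},{"dp":[0,0.012,0.001],"dr":[0,0,0],"jaw":0.01}]' 40 >/dev/null
python3 st.py
python3 -m jog '[{"dp":[0,0.003,0],"dr":[0,0,0],"jaw":0.01},{"dp":[0,0.006,0],"dr":[0,0,0],"jaw":0.01},{"dp":[0,0.009,0],"dr":[0,0,0],"jaw":0.01},{"dp":[0,0.012,0],"dr":[0,0,0],"jaw":0.01},{"dp":[0,0.015,0],"dr":[0,0,0],"jaw":0.01}]' 40 >/dev/null
python3 st.py
```

```text
t 8.27 p [0.528  0.1038 0.0398] yaw 12.58 tilt [0. 0.] F [-0.2  0.1 -3.3] w 0.0152 q6 -1.8
in way frame [-13.3  -2.4] z 39.8 Fway [-0.2  0.1]
t 8.68 p [0.5427 0.107  0.0398] yaw 12.59 tilt [-0. -0.] F [ 0.1 -0.  -2.9] w 0.0156 q6 -1.8
in way frame [ 1.7 -2.4] z 39.8 Fway [ 0.1 -0. ]
```

```bash
python3 -m jog '[{"dp":[0,0,0.0005],"dr":[0,0,0],"jaw":0.01},{"dp":[0,0,0.001],"dr":[0,0,0],"jaw":0.01},{"dp":[0,0,0.001],"dr":[0,0,0],"jaw":0.01},{"dp":[0,0,0.001],"dr":[0,0,0],"jaw":0.01},{"dp":[0,0,0.001],"dr":[0,0,0],"jaw":0.01}]' 30 >/dev/null
python3 st.py
python3 -m jog '[{"dp":[0,0,0],"dr":[0,0,0],"jaw":0.02},{"dp":[0,0,0],"dr":[0,0,0],"jaw":0.025},{"dp":[0,0,0],"dr":[0,0,0],"jaw":0.03},{"dp":[0,0,0],"dr":[0,0,0],"jaw":0.035},{"dp":[0,0,0],"dr":[0,0,0],"jaw":0.04}]' >/dev/null
python3 st.py
```

```text
t 9.1 p [0.5434 0.1071 0.0396] yaw 12.58 tilt [-0.0004  0.0025] F [1.4 0.9 3.9] w 0.0152 q6 -1.8
in way frame [ 2.4 -2.5] z 39.6 Fway [1.5 0.6]
t 9.52 p [0.542  0.1069 0.0385] yaw 12.59 tilt [ 0.0001 -0.0009] F [0.5 0.1 0. ] w 0.0402 q6 -1.8
in way frame [ 1.  -2.4] z 38.5 Fway [0.5 0. ]
```

```bash
python3 -m jog '[{"dp":[0,0,-0.01],"dr":[0,0,0],"jaw":0.04},{"dp":[0,0,-0.02],"dr":[0,0,0],"jaw":0.04},{"dp":[0,0,-0.035],"dr":[0,0,0],"jaw":0.04},{"dp":[0,0,-0.05],"dr":[0,0,0],"jaw":0.04},{"dp":[0,0,-0.05],"dr":[0,0,0],"jaw":0.04}]' >/dev/null
python3 -m jog '[{"dp":[0,-0.015,0],"dr":[0,0,0],"jaw":0.03},{"dp":[0,-0.03,0],"dr":[0,0,0],"jaw":0.01},{"dp":[0,-0.045,0],"dr":[0,0,0],"jaw":0},{"dp":[0,-0.045,0],"dr":[0,0,0],"jaw":0},{"dp":[0,-0.045,0],"dr":[0,0,0],"jaw":0}]' >/dev/null
python3 st.py
python3 - <<'E'
from h import *
import pickle
up=lambda c,x,y,w,h,f:cv2.resize(c["color"][y:y+h,x:x+w],None,fx=f,fy=f,interpolation=cv2.INTER_CUBIC)
c=cam("scene");cv2.imwrite("pics/g1.png",up(c,315,160,110,100,6))
pickle.dump(c,open("g1.pkl","wb"))
I=cv2.cvtColor(c["color"],cv2.COLOR_BGR2HSV)
m=((I[...,0]<8)|(I[...,0]>172))&(I[...,1]>150)&(I[...,2]>60); k=np.zeros_like(m);k[170:225,350:390]=1; m&=k
P=cloud(c); w=P[m]; w=w[w[:,2]>.058]; print(len(w),np.median(w,0).round(4) if len(w) else "")
w=np.median(w,0)[:2]-[.5405,.109]; print("block top front in way frame",np.array([[0.9763,.2166],[-.2166,.9763]])@w)
E
```

```text
t 10.35 p [0.4983 0.0971 0.0892] yaw 12.57 tilt [-0.0001  0.0006] F [1.2 0.8 0.9] w -0.0001 q6 -1.82
in way frame [-43.7  -2.4] z 89.2 Fway [1.4 0.5]
59 [0.5502 0.1035 0.068 ]
block top front in way frame [ 0.00823964 -0.00742469]
```

View pics/g1.png

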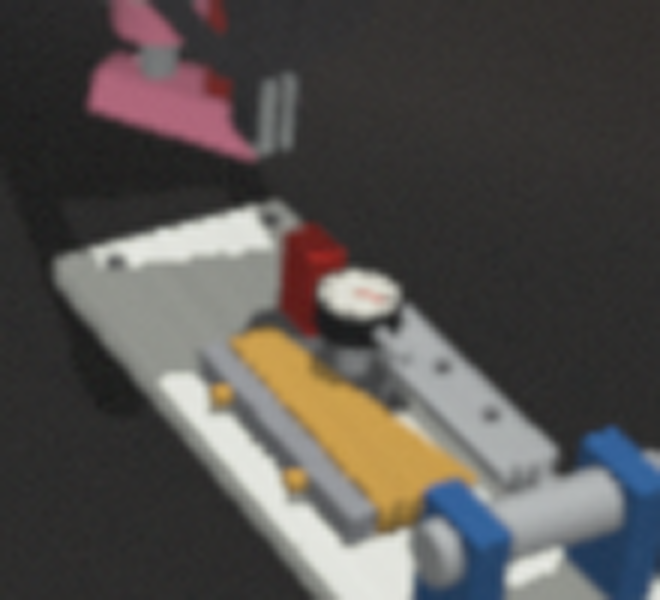

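The gauge stands upright in the mouth, red block top at about (315,240) and z = 0.068 as expected, and the shut fingers are behind it. Lowering them to push from the rear.

```bash
python3 -m jog '[{"dp":[0.001,0,0.012],"dr":[0,0,0],"jaw":0},{"dp":[0.0015,0,0.025],"dr":[0,0,0],"jaw":0},{"dp":[0.0015,0,0.04],"dr":[0,0,0],"jaw":0},{"dp":[0.0015,0,0.052],"dr":[0,0,0],"jaw":0},{"dp":[0.0015,0,0.052],"dr":[0,0,0],"jaw":0}]' >/dev/null
python3 st.py
python3 -m jog '[{"dp":[0,0.004,0],"dr":[0,0,0],"jaw":0},{"dp":[0,0.008,0],"dr":[0,0,0],"jaw":0},{"dp":[0,0.012,0],"dr":[0,0,0],"jaw":0},{"dp":[0,0.016,0],"dr":[0,0,0],"jaw":0},{"dp":[0,0.018,0],"dr":[0,0,0],"jaw":0}]' >/dev/null
python3 st.py
python3 -m jog '[{"dp":[0,0.0015,0],"dr":[0,0,0],"jaw":0},{"dp":[0,0.003,0],"dr":[0,0,0],"jaw":0},{"dp":[0,0.0045,0],"dr":[0,0,0],"jaw":0},{"dp":[0,0.006,0],"dr":[0,0,0],"jaw":0},{"dp":[0,0.007,0],"dr":[0,0,0],"jaw":0}]' >/dev/null
python3 st.py
```

```text
t 10.82 p [0.4976 0.0987 0.0348] yaw 12.58 tilt [ 0.0008 -0.003 ] F [ 0.1 -0.1 -0.5] w -0.0004 q6 -1.81
in way frame [-44.1  -0.8] z 34.8 Fway [ 0.  -0.1]
t 11.23 p [0.5172 0.1027 0.0376] yaw 12.59 tilt [-0.0005  0.0021] F [-0.1 -0.8 -0.5] w -0.0001 q6 -1.81
in way frame [-24.1  -1.1] z 37.6 Fway [-0.3 -0.7]
t 11.65 p [0.5223 0.1041 0.0368] yaw 12.59 tilt [ 0.0001 -0.0006] F [-0.6  0.3  1.1] w -0.0001 q6 -1.8
in way frame [-18.8  -0.9] z 36.8 Fway [-0.6  0.4]
```

```bash
cat > ok.py <<'E'
from st import *
import sys
show(); f=np.array([.9763,.2166])@observe()["force"][:2]; sys.exit(int(-f>3.5))
E
python3 -m jog '[{"dp":[0,0.0006,0],"dr":[0,0,0],"jaw":0},{"dp":[0,0.0012,0],"dr":[0,0,0],"jaw":0},{"dp":[0,0.0018,0],"dr":[0,0,0],"jaw":0},{"dp":[0,0.0024,0],"dr":[0,0,0],"jaw":0},{"dp":[0,0.003,0],"dr":[0,0,0],"jaw":0}]' >/dev/null && python3 ok.py &&
python3 -m jog '[{"dp":[0,0.0006,0],"dr":[0,0,0],"jaw":0},{"dp":[0,0.0012,0],"dr":[0,0,0],"jaw":0},{"dp":[0,0.0018,0],"dr":[0,0,0],"jaw":0},{"dp":[0,0.0024,0],"dr":[0,0,0],"jaw":0},{"dp":[0,0.003,0],"dr":[0,0,0],"jaw":0}]' >/dev/null && python3 ok.py &&
python3 -m jog '[{"dp":[0,0.0006,0],"dr":[0,0,0],"jaw":0},{"dp":[0,0.0012,0],"dr":[0,0,0],"jaw":0},{"dp":[0,0.0018,0],"dr":[0,0,0],"jaw":0},{"dp":[0,0.0024,0],"dr":[0,0,0],"jaw":0},{"dp":[0,0.003,0],"dr":[0,0,0],"jaw":0}]' >/dev/null && python3 ok.py &&
python3 -m jog '[{"dp":[0,0.0006,0],"dr":[0,0,0],"jaw":0},{"dp":[0,0.0012,0],"dr":[0,0,0],"jaw":0},{"dp":[0,0.0018,0],"dr":[0,0,0],"jaw":0},{"dp":[0,0.0024,0],"dr":[0,0,0],"jaw":0},{"dp":[0,0.003,0],"dr":[0,0,0],"jaw":0}]' >/dev/null && python3 ok.py
```

```text
t 12.07 p [0.5254 0.1047 0.0368] yaw 12.59 tilt [ 0.     -0.0001] F [-1.8 -0.2  0.1] w 0.0001 q6 -1.8
in way frame [-15.6  -0.9] z 36.8 Fway [-1.8  0.2]
t 12.48 p [0.5284 0.1054 0.0368] yaw 12.59 tilt [ 0.     -0.0001] F [-0.7 -1.3  0. ] w -0.0001 q6 -1.8
in way frame [-12.6  -0.9] z 36.8 Fway [-0.9 -1.1]
t 12.9 p [0.5313 0.106  0.0368] yaw 12.59 tilt [-0.     -0.0001] F [-0.9 -0.1  1. ] w -0.0003 q6 -1.8
in way frame [-9.6 -0.9] z 36.8 Fway [-0.9  0.1]
t 13.32 p [0.5343 0.1067 0.0368] yaw 12.59 tilt [ 0. -0.] F [-0.7  0.2 -0.5] w 0.0004 q6 -1.8
in way frame [-6.6 -0.9] z 36.8 Fway [-0.6  0.3]
```

```bash
python3 -m jog '[{"dp":[0,0.0006,0],"dr":[0,0,0],"jaw":0},{"dp":[0,0.0012,0],"dr":[0,0,0],"jaw":0},{"dp":[0,0.0018,0],"dr":[0,0,0],"jaw":0},{"dp":[0,0.0024,0],"dr":[0,0,0],"jaw":0},{"dp":[0,0.003,0],"dr":[0,0,0],"jaw":0}]' >/dev/null && python3 ok.py &&
python3 -m jog '[{"dp":[0,0.0006,0],"dr":[0,0,0],"jaw":0},{"dp":[0,0.0012,0],"dr":[0,0,0],"jaw":0},{"dp":[0,0.0018,0],"dr":[0,0,0],"jaw":0},{"dp":[0,0.0024,0],"dr":[0,0,0],"jaw":0},{"dp":[0,0.003,0],"dr":[0,0,0],"jaw":0}]' >/dev/null && python3 ok.py &&
python3 -m jog '[{"dp":[0,0.0006,0],"dr":[0,0,0],"jaw":0},{"dp":[0,0.0012,0],"dr":[0,0,0],"jaw":0},{"dp":[0,0.0018,0],"dr":[0,0,0],"jaw":0},{"dp":[0,0.0024,0],"dr":[0,0,0],"jaw":0},{"dp":[0,0.003,0],"dr":[0,0,0],"jaw":0}]' >/dev/null && python3 ok.py &&
python3 -m jog '[{"dp":[0,0.0006,0],"dr":[0,0,0],"jaw":0},{"dp":[0,0.0012,0],"dr":[0,0,0],"jaw":0},{"dp":[0,0.0018,0],"dr":[0,0,0],"jaw":0},{"dp":[0,0.0024,0],"dr":[0,0,0],"jaw":0},{"dp":[0,0.003,0],"dr":[0,0,0],"jaw":0}]' >/dev/null && python3 ok.py &&
python3 -m jog '[{"dp":[0,0.0006,0],"dr":[0,0,0],"jaw":0},{"dp":[0,0.0012,0],"dr":[0,0,0],"jaw":0},{"dp":[0,0.0018,0],"dr":[0,0,0],"jaw":0},{"dp":[0,0.0024,0],"dr":[0,0,0],"jaw":0},{"dp":[0,0.003,0],"dr":[0,0,0],"jaw":0}]' >/dev/null && python3 ok.py &&
python3 -m jog '[{"dp":[0,0.0006,0],"dr":[0,0,0],"jaw":0},{"dp":[0,0.0012,0],"dr":[0,0,0],"jaw":0},{"dp":[0,0.0018,0],"dr":[0,0,0],"jaw":0},{"dp":[0,0.0024,0],"dr":[0,0,0],"jaw":0},{"dp":[0,0.003,0],"dr":[0,0,0],"jaw":0}]' >/dev/null && python3 ok.py &&
python3 -m jog '[{"dp":[0,0.0006,0],"dr":[0,0,0],"jaw":0},{"dp":[0,0.0012,0],"dr":[0,0,0],"jaw":0},{"dp":[0,0.0018,0],"dr":[0,0,0],"jaw":0},{"dp":[0,0.0024,0],"dr":[0,0,0],"jaw":0},{"dp":[0,0.003,0],"dr":[0,0,0],"jaw":0}]' >/dev/null && python3 ok.py &&
python3 -m jog '[{"dp":[0,0.0006,0],"dr":[0,0,0],"jaw":0},{"dp":[0,0.0012,0],"dr":[0,0,0],"jaw":0},{"dp":[0,0.0018,0],"dr":[0,0,0],"jaw":0},{"dp":[0,0.0024,0],"dr":[0,0,0],"jaw":0},{"dp":[0,0.003,0],"dr":[0,0,0],"jaw":0}]' >/dev/null && python3 ok.py
```

```text
t 13.73 p [0.5371 0.1074 0.0368] yaw 12.58 tilt [ 0.0001 -0.0003] F [-2.1 -0.6  0.7] w -0.0003 q6 -1.8
in way frame [-3.7 -0.8] z 36.8 Fway [-2.1 -0.1]
t 14.15 p [0.5398 0.1082 0.0367] yaw 12.59 tilt [ 0.0003 -0.0006] F [-3.3  0.4  0.4] w 0.0002 q6 -1.8
in way frame [-0.8 -0.7] z 36.7 Fway [-3.1  1.1]
t 14.57 p [0.5429 0.1087 0.0368] yaw 12.59 tilt [ 0.0002 -0.0003] F [-2.6  1.   0.7] w 0.0002 q6 -1.79
in way frame [ 2.3 -0.8] z 36.8 Fway [-2.3  1.5]
t 14.98 p [0.5461 0.1093 0.0368] yaw 12.59 tilt [-0.0001  0.0001] F [-1.5  1.2  0.4] w 0.0002 q6 -1.79
in way frame [ 5.5 -0.9] z 36.8 Fway [-1.2  1.5]
t 15.4 p [0.5489 0.11   0.0368] yaw 12.59 tilt [ 0.     -0.0001] F [-2.4  1.1  0.7] w 0.0002 q6 -1.79
in way frame [ 8.4 -0.8] z 36.8 Fway [-2.1  1.6]
t 15.82 p [0.5518 0.1106 0.0368] yaw 12.58 tilt [ 0.     -0.0001] F [-2.8  1.   0.5] w -0.0001 q6 -1.79
in way frame [11.4 -0.9] z 36.8 Fway [-2.5  1.6]
t 16.23 p [0.5549 0.1112 0.0368] yaw 12.59 tilt [-0.0001  0.0002] F [-2.2  1.1  0.7] w -0.0 q6 -1.79
in way frame [14.5 -0.9] z 36.8 Fway [-1.9  1.6]
t 16.65 p [0.5576 0.112  0.0368] yaw 12.59 tilt [ 0.0001 -0.0002] F [-2.1  1.3  0.4] w 0.0 q6 -1.79
in way frame [17.4 -0.8] z 36.8 Fway [-1.8  1.7]
```

```bash
python3 -m jog '[{"dp":[0,0.0005,0],"dr":[0,0,0],"jaw":0},{"dp":[0,0.001,0],"dr":[0,0,0],"jaw":0},{"dp":[0,0.0015,0],"dr":[0,0,0],"jaw":0},{"dp":[0,0.002,0],"dr":[0,0,0],"jaw":0},{"dp":[0,0.0025,0],"dr":[0,0,0],"jaw":0}]' >/dev/null && python3 ok.py &&
python3 -m jog '[{"dp":[0,0.0005,0],"dr":[0,0,0],"jaw":0},{"dp":[0,0.001,0],"dr":[0,0,0],"jaw":0},{"dp":[0,0.0015,0],"dr":[0,0,0],"jaw":0},{"dp":[0,0.002,0],"dr":[0,0,0],"jaw":0},{"dp":[0,0.0025,0],"dr":[0,0,0],"jaw":0}]' >/dev/null && python3 ok.py &&
python3 -m jog '[{"dp":[0,0.0005,0],"dr":[0,0,0],"jaw":0},{"dp":[0,0.001,0],"dr":[0,0,0],"jaw":0},{"dp":[0,0.0015,0],"dr":[0,0,0],"jaw":0},{"dp":[0,0.002,0],"dr":[0,0,0],"jaw":0},{"dp":[0,0.0025,0],"dr":[0,0,0],"jaw":0}]' >/dev/null && python3 ok.py &&
python3 -m jog '[{"dp":[0,0.0005,0],"dr":[0,0,0],"jaw":0},{"dp":[0,0.001,0],"dr":[0,0,0],"jaw":0},{"dp":[0,0.0015,0],"dr":[0,0,0],"jaw":0},{"dp":[0,0.002,0],"dr":[0,0,0],"jaw":0},{"dp":[0,0.0025,0],"dr":[0,0,0],"jaw":0}]' >/dev/null && python3 ok.py &&
python3 -m jog '[{"dp":[0,0.0005,0],"dr":[0,0,0],"jaw":0},{"dp":[0,0.001,0],"dr":[0,0,0],"jaw":0},{"dp":[0,0.0015,0],"dr":[0,0,0],"jaw":0},{"dp":[0,0.002,0],"dr":[0,0,0],"jaw":0},{"dp":[0,0.0025,0],"dr":[0,0,0],"jaw":0}]' >/dev/null && python3 ok.py &&
python3 -m jog '[{"dp":[0,0.0005,0],"dr":[0,0,0],"jaw":0},{"dp":[0,0.001,0],"dr":[0,0,0],"jaw":0},{"dp":[0,0.0015,0],"dr":[0,0,0],"jaw":0},{"dp":[0,0.002,0],"dr":[0,0,0],"jaw":0},{"dp":[0,0.0025,0],"dr":[0,0,0],"jaw":0}]' >/dev/null && python3 ok.py
```

```text
t 17.07 p [0.5587 0.1123 0.0367] yaw 12.6 tilt [ 0.0002 -0.003 ] F [-8.5 -0.8  5.3] w -0.0002 q6 -1.79
in way frame [18.5 -0.7] z 36.7 Fway [-8.5  1.1]
```

It tightens here: foot middle at about 63 mm and the push already 8.5 N. Now small steps up to 14 N.

```bash
python3 -m jog '[{"dp":[0,0,0],"dr":[0,0,0],"jaw":0},{"dp":[0,0,0],"dr":[0,0,0],"jaw":0},{"dp":[0,0,0],"dr":[0,0,0],"jaw":0},{"dp":[0,0,0],"dr":[0,0,0],"jaw":0},{"dp":[0,0,0],"dr":[0,0,0],"jaw":0}]' >/dev/null; python3 ok.py
python3 -m jog '[{"dp":[0,0.0002,0],"dr":[0,0,0],"jaw":0},{"dp":[0,0.0004,0],"dr":[0,0,0],"jaw":0},{"dp":[0,0.0005,0],"dr":[0,0,0],"jaw":0},{"dp":[0,0.0005,0],"dr":[0,0,0],"jaw":0},{"dp":[0,0.0005,0],"dr":[0,0,0],"jaw":0}]' >/dev/null; python3 ok.py
```

```text
t 17.48 p [0.5587 0.1123 0.0368] yaw 12.6 tilt [ 0.0002 -0.0028] F [-6.5  0.4  4. ] w 0.0 q6 -1.79
in way frame [18.5 -0.7] z 36.8 Fway [-6.3  1.8]
t 17.9 p [0.5587 0.1124 0.0368] yaw 12.61 tilt [ 0.0003 -0.0037] F [-9.1 -0.   5.5] w 0.0001 q6 -1.79
in way frame [18.5 -0.6] z 36.8 Fway [-8.9  2. ]
```

```bash
python3 -m jog '[{"dp":[0,0.0002,0],"dr":[0,0,0],"jaw":0},{"dp":[0,0.0004,0],"dr":[0,0,0],"jaw":0},{"dp":[0,0.0005,0],"dr":[0,0,0],"jaw":0},{"dp":[0,0.0005,0],"dr":[0,0,0],"jaw":0},{"dp":[0,0.0005,0],"dr":[0,0,0],"jaw":0}]' >/dev/null; python3 ok.py
python3 - <<'E'
from h import *
import pickle
up=lambda c,x,y,w,h,f:cv2.resize(c["color"][y:y+h,x:x+w],None,fx=f,fy=f,interpolation=cv2.INTER_CUBIC)
c=cam("scene");cv2.imwrite("pics/k1.png",up(c,325,170,110,90,7))
E
```

```text
t 18.32 p [0.5589 0.1124 0.0368] yaw 12.61 tilt [ 0.0003 -0.0044] F [-8.9 -1.4  6.5] w -0.0001 q6 -1.79
in way frame [18.7 -0.6] z 36.8 Fway [-9.   0.5]
```

View pics/k1.png

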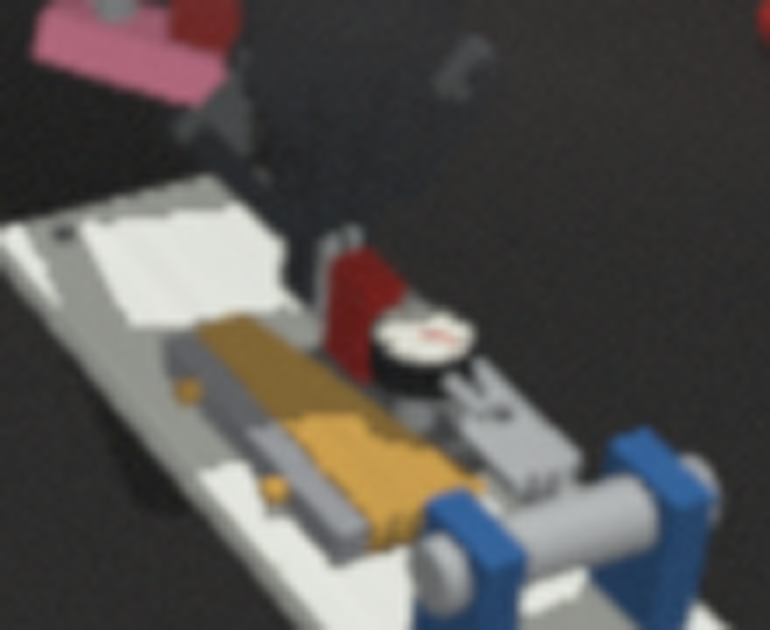

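The crop shows the gauge well in and upright, its tip at about (460,385), the shut fingers against the rear face of the block. Nothing else is touching. I'll relieve the vertical load and push on to 14 N.

```bash
python3 -m jog '[{"dp":[0,0.0002,-0.0003],"dr":[0,0,0],"jaw":0},{"dp":[0,0.0004,-0.0005],"dr":[0,0,0],"jaw":0},{"dp":[0,0.0006,-0.0005],"dr":[0,0,0],"jaw":0},{"dp":[0,0.0006,-0.0005],"dr":[0,0,0],"jaw":0},{"dp":[0,0.0006,-0.0005],"dr":[0,0,0],"jaw":0}]' >/dev/null; python3 ok.py
python3 -m jog '[{"dp":[0,0.0002,0],"dr":[0,0,0],"jaw":0},{"dp":[0,0.0004,0],"dr":[0,0,0],"jaw":0},{"dp":[0,0.0005,0],"dr":[0,0,0],"jaw":0},{"dp":[0,0.0005,0],"dr":[0,0,0],"jaw":0},{"dp":[0,0.0005,0],"dr":[0,0,0],"jaw":0}]' >/dev/null; python3 ok.py
```

```text
t 18.78 p [0.5589 0.1125 0.0368] yaw 12.61 tilt [ 0.0005 -0.0056] F [-10.   -0.9   3.8] w 0.0002 q6 -1.79
in way frame [18.7 -0.6] z 36.8 Fway [-9.9  1.3]
t 19.2 p [0.559  0.1125 0.0368] yaw 12.61 tilt [ 0.0005 -0.0063] F [-9.7 -1.7  5.3] w 0.0002 q6 -1.79
in way frame [18.9 -0.6] z 36.8 Fway [-9.8  0.5]
```

```bash
python3 -m jog '[{"dp":[0,0.0002,-0.0003],"dr":[0,0,0],"jaw":0},{"dp":[0,0.0004,-0.0004],"dr":[0,0,0],"jaw":0},{"dp":[0,0.0006,-0.0004],"dr":[0,0,0],"jaw":0},{"dp":[0,0.0006,-0.0004],"dr":[0,0,0],"jaw":0},{"dp":[0,0.0006,-0.0004],"dr":[0,0,0],"jaw":0}]' >/dev/null; python3 ok.py
python3 -m jog '[{"dp":[0,0.0002,-0.0002],"dr":[0,0,0],"jaw":0},{"dp":[0,0.0004,-0.0003],"dr":[0,0,0],"jaw":0},{"dp":[0,0.0006,-0.0003],"dr":[0,0,0],"jaw":0},{"dp":[0,0.0006,-0.0003],"dr":[0,0,0],"jaw":0},{"dp":[0,0.0006,-0.0003],"dr":[0,0,0],"jaw":0}]' >/dev/null; python3 ok.py
python3 -m jog '[{"dp":[0,0,0],"dr":[0,0,0],"jaw":0},{"dp":[0,0,0],"dr":[0,0,0],"jaw":0},{"dp":[0,0,0],"dr":[0,0,0],"jaw":0},{"dp":[0,0,0],"dr":[0,0,0],"jaw":0},{"dp":[0,0,0],"dr":[0,0,0],"jaw":0}]' >/dev/null; python3 ok.py
```

```text
t 19.62 p [0.5591 0.1125 0.0368] yaw 12.61 tilt [ 0.0006 -0.0075] F [-10.5  -2.    4.6] w -0.0001 q6 -1.79
in way frame [19.  -0.6] z 36.8 Fway [-10.7   0.3]
t 20.03 p [0.5592 0.1126 0.0368] yaw 12.61 tilt [ 0.0007 -0.0086] F [-12.   -2.3   3. ] w 0.0 q6 -1.79
in way frame [19.  -0.6] z 36.8 Fway [-12.2   0.4]
t 20.45 p [0.5592 0.1126 0.0368] yaw 12.62 tilt [ 0.0007 -0.0085] F [-12.5  -2.9   2.8] w 0.0003 q6 -1.79
in way frame [19.1 -0.6] z 36.8 Fway [-12.8  -0.1]
```

```bash
python3 -m jog '[{"dp":[0,0.0002,-0.0002],"dr":[0,0,0],"jaw":0},{"dp":[0,0.0004,-0.0003],"dr":[0,0,0],"jaw":0},{"dp":[0,0.0006,-0.0003],"dr":[0,0,0],"jaw":0},{"dp":[0,0.0006,-0.0003],"dr":[0,0,0],"jaw":0},{"dp":[0,0.0006,-0.0003],"dr":[0,0,0],"jaw":0}]' >/dev/null; python3 ok.py
python3 -m jog '[{"dp":[0,0.0002,-0.0002],"dr":[0,0,0],"jaw":0},{"dp":[0,0.0004,-0.0002],"dr":[0,0,0],"jaw":0},{"dp":[0,0.0005,-0.0002],"dr":[0,0,0],"jaw":0},{"dp":[0,0.0005,-0.0002],"dr":[0,0,0],"jaw":0},{"dp":[0,0.0005,-0.0002],"dr":[0,0,0],"jaw":0}]' >/dev/null; python3 ok.py
python3 -m jog '[{"dp":[0,0,0],"dr":[0,0,0],"jaw":0},{"dp":[0,0,0],"dr":[0,0,0],"jaw":0},{"dp":[0,0,0],"dr":[0,0,0],"jaw":0},{"dp":[0,0,0],"dr":[0,0,0],"jaw":0},{"dp":[0,0,0],"dr":[0,0,0],"jaw":0}]' >/dev/null; python3 ok.py
```

```text
t 20.87 p [0.5593 0.1126 0.0368] yaw 12.62 tilt [ 0.0008 -0.0097] F [-12.7  -3.    2.7] w 0.0 q6 -1.79
in way frame [19.1 -0.6] z 36.8 Fway [-13.1  -0.1]
t 21.28 p [0.5593 0.1126 0.0369] yaw 12.62 tilt [ 0.0009 -0.0106] F [-13.7  -1.9   2.1] w -0.0003 q6 -1.79
in way frame [19.2 -0.5] z 36.9 Fway [-13.7   1.1]
t 21.7 p [0.5594 0.1127 0.0369] yaw 12.62 tilt [ 0.0008 -0.0105] F [-12.5  -3.    2.4] w 0.0001 q6 -1.79
in way frame [19.2 -0.5] z 36.9 Fway [-12.9  -0.2]
```

```bash
python3 -m jog '[{"dp":[0,0.0002,-0.0002],"dr":[0,0,0],"jaw":0},{"dp":[0,0.0004,-0.0003],"dr":[0,0,0],"jaw":0},{"dp":[0,0.0006,-0.0003],"dr":[0,0,0],"jaw":0},{"dp":[0,0.0006,-0.0003],"dr":[0,0,0],"jaw":0},{"dp":[0,0.0006,-0.0003],"dr":[0,0,0],"jaw":0}]' >/dev/null; python3 ok.py
python3 -m jog '[{"dp":[0,0,0],"dr":[0,0,0],"jaw":0},{"dp":[0,0,0],"dr":[0,0,0],"jaw":0},{"dp":[0,0,0],"dr":[0,0,0],"jaw":0},{"dp":[0,0,0],"dr":[0,0,0],"jaw":0},{"dp":[0,0,0],"dr":[0,0,0],"jaw":0}]' >/dev/null; python3 ok.py
```

```text
t 22.12 p [0.5595 0.1127 0.0369] yaw 12.63 tilt [ 0.0009 -0.0116] F [-14.7  -4.3   1.2] w 0.0002 q6 -1.79
in way frame [19.3 -0.5] z 36.9 Fway [-15.3  -1. ]
t 22.53 p [0.5595 0.1127 0.0369] yaw 12.62 tilt [ 0.0009 -0.0116] F [-14.1  -3.4   0.2] w -0.0001 q6 -1.79
in way frame [19.3 -0.5] z 36.9 Fway [-14.5  -0.3]
```

The push reads about 14.5 N along the way, with almost no side or vertical load. Retreating straight back, then up, and checking the pose.

```bash
python3 -m jog '[{"dp":[0,-0.003,0],"dr":[0,0,0],"jaw":0},{"dp":[0,-0.008,0],"dr":[0,0,0],"jaw":0},{"dp":[0,-0.015,0],"dr":[0,0,0],"jaw":0},{"dp":[0,-0.025,0],"dr":[0,0,0],"jaw":0},{"dp":[0,-0.03,0],"dr":[0,0,0],"jaw":0}]' >/dev/null; python3 st.py
python3 -m jog '[{"dp":[0,-0.02,-0.03],"dr":[0,0,0],"jaw":0},{"dp":[0,-0.04,-0.06],"dr":[0,0,0],"jaw":0},{"dp":[0,-0.06,-0.09],"dr":[0,0,0],"jaw":0},{"dp":[0,-0.08,-0.12],"dr":[0,0,0],"jaw":0},{"dp":[0,-0.1,-0.15],"dr":[0,0,0],"jaw":0}]' >/dev/null
python3 -m jog '[{"dp":[0.04,0,0],"dr":[0,0,0],"jaw":0},{"dp":[0.08,0,0],"dr":[0,0,0],"jaw":0},{"dp":[0.12,0,0],"dr":[0,0,0],"jaw":0},{"dp":[0.16,0,0],"dr":[0,0,0],"jaw":0},{"dp":[0.18,0,0],"dr":[0,0,0],"jaw":0}]' >/dev/null
python3 -m jog '[{"dp":[0.03,0,0],"dr":[0,0,0],"jaw":0},{"dp":[0.06,0,0],"dr":[0,0,0],"jaw":0},{"dp":[0.08,0,0],"dr":[0,0,0],"jaw":0},{"dp":[0.09,0,0],"dr":[0,0,0],"jaw":0},{"dp":[0.09,0,0],"dr":[0,0,0],"jaw":0}]' >/dev/null; python3 st.py
cat > fin.py <<'E'
from h import *
M=np.array([[.9763,.2166],[-.2166,.9763]])
up=lambda c,x,y,w,h,f:cv2.resize(c["color"][y:y+h,x:x+w],None,fx=f,fy=f,interpolation=cv2.INTER_CUBIC)
s=cam("scene");t=cam("top")
cv2.imwrite("pics/fin.png",np.hstack([up(s,325,170,110,110,4),cv2.resize(up(t,240,115,75,110,4),(300,440))]))
for n,c,b in(("top",t,(240,120,75,110)),("scene",s,(330,180,90,60))):
    I=cv2.cvtColor(c["color"],cv2.COLOR_BGR2HSV);P=cloud(c)
    m=((I[...,0]<8)|(I[...,0]>172))&(I[...,1]>150)&(I[...,2]>60)&(P[...,2]>.06); k=np.zeros_like(m);k[b[1]:b[1]+b[3],b[0]:b[0]+b[2]]=1
    v,u=np.nonzero(m&k); W=np.array([onplane(c,a,d,.068)[:2] for a,d in zip(u,v)])
    print(n,len(W),"grip in way",(M@(W.mean(0)-[.5405,.109])*1000).round(1),"z",np.median(P[m&k][:,2]).round(4))
E
python3 fin.py
```

```text
t 22.95 p [0.5355 0.1067 0.0392] yaw 12.58 tilt [-0.0004  0.0012] F [-0.1  0.6  0.8] w 0.0001 q6 -1.8
in way frame [-5.4 -1.1] z 39.2 Fway [0.1 0.6]
t 24.2 p [0.379  0.3504 0.1891] yaw 12.73 tilt [0.0007 0.0013] F [-0.6  0.3 -0.3] w -0.0001 q6 -1.26
in way frame [-105.4  270.6] z 189.1 Fway [-0.6  0.5]
top 33 grip in way [40.9 -0.3] z 0.0672
scene 65 grip in way [48.8 -2. ] z 0.0686
```

View pics/fin.png

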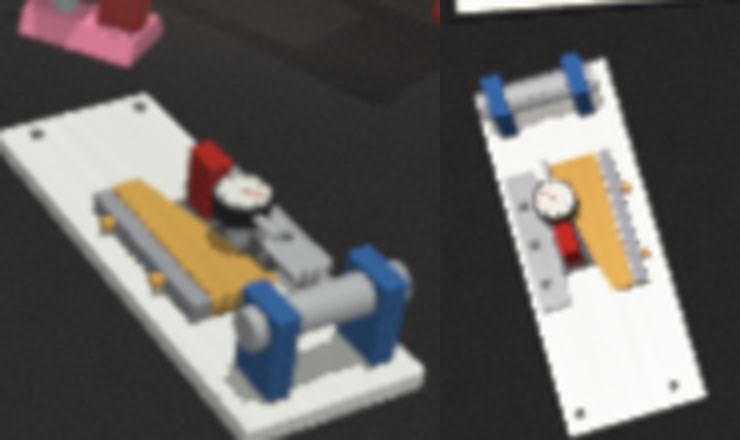

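The final view shows the gauge flat between the strip and the jaw, parallel to the way and clear of the robot: block top at z ≈ 0.068, grip at about x = 42 mm, y ≈ 0. Handing in.

```bash
python3 -c "
from bench import sign_off
print(sign_off())"
```

```text
the job is handed in; nothing more can be done
None
```

The dial gauge is wedged in the way and let go, and I handed the job in at about 24 s. I picked it off the mat, set it on the run-up plate, slid the foot into the mouth and released it. Then I pushed it from behind with shut fingers.

- **Wedging:** it tightened with the foot middle about 63 mm past the mouth, inside the stated range. The final push settled at 14.5 N, with a peak reading of 15.3 N.
- **Last checks:** the pictures show the gauge upright and parallel to the way. Its block top is at z ≈ 0.068 m (grip at about 0.048 m), with the plunger tip about 115 mm in. The arm reads no contact after backing off.
- **Disagreement:** the two cameras differ on the grip's position. Top gives x = 41 mm, y = -0.3 mm; scene gives x = 49 mm, y = -2 mm. The scene view also sees the block's side and front faces, so I trusted the top view and the finger contact position (x ≈ 43 mm).
- **Not checked:** I could not measure the remaining clamping force or the exact turn angle. I did not measure the bystanders again, but the arm felt no unexpected contact.

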